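# Grease the centrifuge bearing: snap the coupler onto the tilted nipple and hold

### The job

The spare centrifuge bearing on the worktop needs its dose of grease. Take the coupler (the taller, straight-gripped of the two parts) up out of the stand, push its socket squarely onto the tilted nipple of the bearing block until the nipple snaps down and is fully in, and finish while still gripping the coupler and holding the nipple pressed in against its spring. Leave the blanking plug in the stand and do not knock the things round about.

Things in the scene. Friction and masses are not known exactly. Their poses are not given: they have to be found in the camera images.
- coupler_grip (a point): Loose steel coupler, round, 68 mm tall, 0.12 kg, upright in one hole of the stand. The point is the middle of its grip (straight dark cylinder, bright rings, 24 mm across, 45 mm tall). Below the grip a flange 40 mm across, 6 mm thick, rests on the stand; fingertips may bear on it when pushing. Below that the nose with the socket, 17 mm tall, 25 to 30 mm across. z points from nose to grip.
- coupler_seat (a point): Coupler: centre of the socket's closed inner end, on the axis, 28.5 mm below coupler_grip; the socket's mouth is 17 mm below this point. Bore 17 mm, 17 mm deep, flared to 22 mm at the mouth. z as coupler_grip.
- nipple_tip (a point): Centre of the flat outer end of the brass nipple on the bearing block, at first about 106 mm above the worktop; it moves with the nipple. z points outward along the nipple's axis, which leans 25 degrees from vertical towards the block's -x (roughly to the robot's right). Head 14 mm in diameter; 26 mm of nipple stands out of the boss, 18 mm when fully pressed.
- nipple (a joint): How far the nipple is pushed in along its axis, m: 0 out, 0.008 fully in (hard stop). It yields only at about 11 N, then snaps down: the resistance falls all the way to about 6 N at the stop. It springs out again when let go.
- block: Grey bearing block, fixed: foot 100 x 84 x 12 mm, a lying round housing 56 mm in diameter and a tilted boss (34 mm diameter) that ends in a steel hexagon and carries the nipple. Origin on the worktop about below the nipple's tip; the foot reaches from 20 mm on its -x side to 80 mm on its +x side.
- stand: Aluminium stand, fixed, 60 x 150 x 30 mm (x, y, z), with two upright holes 33 mm in diameter and 22 mm deep at y = -40 and +40 mm on its x = 0 line. Origin at the centre of its underside. One hole holds the coupler, the other the blanking plug; either way round.
- plug_grip (a point): Blanking plug in the other hole, loose, not to be used: the same 40 mm flange but no socket, with a short ball grip 25 mm across; its top is 18 mm above the flange (that of the coupler 45 mm). The point lies 10 mm above the flange's top.
- petri: Bystander: round petri dish, 62 mm diameter, 16 mm tall; origin at the centre of its underside.
- timer: Bystander: small bench timer, 66 x 58 x 20 mm; origin at the centre of its underside.
- dropper: Bystander: small dropper bottle, 27 mm diameter, 63 mm tall; origin at the centre of its underside.
Things that resemble listed ones, but are neither listed nor needed, are in the scene too. Of the things that look like the block, take the one that is farthest from the robot's base at the start. What is shaped like the part that bears coupler_grip but orange is not meant.

How it is judged:
On the way, in this order (a step that is already met when the one before it is completed fails the run):
1. the coupler is in the fingers, lifted clear of the stand (height (world z) of coupler_grip above 0.085 m and contact force between the fingers and coupler above 1 N and contact force between coupler and stand below 0.1 N and contact force between coupler and nipple below 0.1 N), for 0.2 s.
2. the coupler sits squarely on the nipple, which has snapped in (value of joint nipple above 0.0065 m and distance between coupler_seat and nipple_tip below 0.0045 m and angle between the z axis of coupler_seat and the z axis of nipple_tip, either way round below 0.14 rad and z of coupler_grip in the frame of nipple_tip above 0.02 m and contact force between coupler and nipple above 2 N and contact force between the fingers and coupler above 3 N), for 0.2 s.
At the end, for the whole second after the job is handed in: Fingers (over 3 N) hold the coupler, which presses the nipple (over 2 N) over 6.5 of its 8 mm in, still; socket end within 4.5 mm of the tip, axes within 0.14 rad (8 deg), grip outward; fingers off the nipple; plug moved under 15 mm, bystanders under 30 mm (all of step 2 and velocity of joint nipple between -0.005 and 0.005 m/s and distance of plug_grip from where it was at the start of the episode below 0.015 m and contact force between the fingers and nipple below 0.5 N and distance of each of petri, timer, dropper from where it was at the start of the episode below 0.03 m); the arm keeps its last pose, push and grip.
It fails at once if the blanking plug was taken out or pushed aside (distance of plug_grip from where it was at the start of the episode above 0.015 m).
It fails at once if the nipple was pressed with bare fingers (contact force between the fingers and nipple above 3 N).
It fails at once if a bystander was knocked (distance of any of petri, timer, dropper from where it was at the start of the episode above 0.03 m).
It also fails if it takes over 43 s, if anything falls off the work surface, if the arm or the gripper's body presses on something with over 40 N, if the wrist force passes 120 N, or if a joint passes its speed limit or range.

### The arm

A 6-joint arm with a two-finger parallel gripper is mounted at the origin on a cart in front of the work surface, level with it; the furniture and walls round the work are solid. World frame = base frame: x ahead of the robot, y to its left, z up, the work surface at z = 0. Lengths are in m, angles in rad, forces in N, time in s.
With the tool pointing down it reaches from about 0.375 to 0.975 m from the base axis. Payload 3.8 kg.
Tool frame: the origin (TCP) lies on the centre line of the jaws, within the pads' length; the fingertips stand 11 mm ahead of it and the grasp point (between the pads) lies 8 mm behind it; z points along the fingers, y is the line along which they close (so a half turn about z gives the same grasp; the last joint's range is limited). The gripper opens to 85 mm and grips with 20 to 120 N. Pads are 22 mm wide; open, the fingers measure 114 mm over their backs; the gripper's body (76 mm by 85 mm) begins 54 mm behind the grasp point. The pads swing forward as they close: fully open they stand 13 mm farther back than shut.
Start: joints at [-1.138, 0.264, 1.604, -0, 1.274, -0.037], TCP at [0.306, -0.602, 0.242] pointing down, gripper open.
Joint ranges: [-2.63, 2.63], [-0.94, 2.18], [0.31, 2.57], [-1.31, 4.45], [0, 2.66], [-2.55, 2.55]. Speed limits (rad/s): [2.57, 2.57, 3.14, 3.14, 3.14, 3.14].

### API

Orientations are given as a unit quaternion [w, x, y, z].
In Python, from workcell import arm gives the robot as it stands. The module is installed in compiled form; this text tells all that it offers.
- The arm moves only by the tool jog_arm, never from a script. Its argument "series" is a list of rows, each an object of numbers: "dx", "dy", "dz": the shift along the tool's x, y, z in m; "roll": the turn about the tool's z in degrees. A call has 1 to 8 rows; each row shifts and turns the commanded pose from where the row before left it, along the tool's axes as they then stand; what a row does not reach is not made up. A row lasts 1/10 s, in which the tool goes at most 50 mm and 8.59 degrees, less where a joint would pass 70% of its speed; a pose out of reach is approached as far as the arm can. A call is refused whole if a number of a shift passes 0.05 or a number of a turn 8.59, either way. A call with a gripper value outside its range is refused whole. "fingers" is the opening, from -1 (shut) to 1 (fully open), so that 0 is half open, set as the call begins (left out, the last holds). The fingers move at their own pace and stop on an object; "force" is the grip in N (left out, the last holds). Time passes only in rows, so rows that do not move let the fingers close. It gives the time, the measured TCP pose, the force, the opening and the grip force at its end, in the units of the state.
- arm.observe(): the state, without advancing time (a new reading comes with each control period).
- arm.camera(name): name is "scene" or "side" or "wrist"; returns a dict with "img" (400x640x3 uint8, blue, green, red), "depth" (400x640 float32, m along the optical axis (not along the pixel's ray), 0 where there is no reading), "fovy" (degrees; the focal length in pixels is half the picture's height over the tangent of half this angle, whatever the lens; pixels are square), "cx", "cy" (the principal point, pixels), "position" and "attitude" of the camera in the world. Camera axes: x right, y down, z forward; pixel columns grow to the right and rows downward; lengths in m; the calibration is good to about 2 mm. The wrist camera is an equidistant fisheye: a pixel r from the principal point sees the ray r / f radians off the axis. A picture is of the moment at which its call begins.
- arm.sign_off(): hands the job in; it is judged then, once.
The state is a dict: "t": time; "qpos": joint angles; "joint_velocities": joint speeds; "joint_torque": joint torques, N m; "tcp_pos": TCP position; "ee_rot": TCP orientation; "contact_force": force on the tool from outside, world axes, zero at the start; "wrist_torque": the same for the moment, N m; "opening": finger opening in m; "grip_force": force on a finger pad.
Only numpy, scipy, OpenCV 4.12 (cv2) and the standard library are available. Lean on these libraries where they do the work, as an engineer would, in place of code of your own. Each camera call takes 0.05 s, during which the arm holds its last target. There are 200 camera calls.

## Working session

There is one attempt and no reset: what is moved stays moved. The work goes in short steps, Python scripts to look and compute and a tool call to move; the robot and the scene stay as the last step left them, time stands still between calls to the robot, and variables do not carry over. Pictures are saved under pics/ and viewed, at most 10 in all, crops included, and the job is handed in when it is done.

Besides the shell and the picture viewer there is one more tool, called after "Request:" in YAML: its name, and indented under it one key for each argument. jog_arm: Moves the arm, as the interface text tells. Its arguments: {"type":"object","properties":{"series":{"type":"array","items":{"type":"object","properties":{"dx":{"type":"number"},"dy":{"type":"number"},"dz":{"type":"number"},"roll":{"type":"number"}}}},"fingers":{"type":"number"},"force":{"type":"number"}},"required":["series"]}

```bash
mkdir -p pics
cat > h.py <<'E'
import numpy as np, cv2
from scipy.spatial.transform import Rotation as R
from workcell import arm
def rot(q): return R.from_quat(np.asarray(q)[[1,2,3,0]]).as_matrix()
def cam(n):
    c=arm.camera(n); c['name']=n
    c['f']=200/np.tan(np.radians(c['fovy'])/2)
    a=np.asarray(c['attitude']); c['R']=rot(a) if a.size==4 else a.reshape(3,3)
    c['p']=np.asarray(c['position']); return c
def dirs(c,u,v):
    x=(np.asarray(u,float)-c['cx'])/c['f']; y=(np.asarray(v,float)-c['cy'])/c['f']
    if c['name']=='wrist':
        r=np.hypot(x,y); s=np.where(r>1e-9,np.tan(r)/np.maximum(r,1e-9),1); x,y=x*s,y*s
    return np.stack([x,y,np.ones_like(x)],-1)
def pts(c,u,v,d=None):
    if d is None: d=c['depth'][np.asarray(v).astype(int),np.asarray(u).astype(int)]
    return (dirs(c,u,v)*np.asarray(d)[...,None])@c['R'].T+c['p']
def onplane(c,u,v,z):
    d=dirs(c,u,v)@c['R'].T; return c['p']+d*((z-c['p'][2])/d[...,2])[...,None]
def cloud(c):
    v,u=np.mgrid[:400,:640]; return pts(c,u,v,c['depth'])
E
python3 - <<'E'
from h import *
s=arm.observe(); print(s)
for n in('scene','side','wrist'):
    c=cam(n); cv2.imwrite(f'pics/{n}0.png',c['img']); print(n,c['f'],c['cx'],c['cy'],c['p'],c['R'].round(3).tolist(),c['depth'].max())
    np.savez(f'{n}0.npz',img=c['img'],P=cloud(c),depth=c['depth'])
E
```

```text
{'t': 0.0, 'qpos': array([-1.13791145e+00,  2.64760795e-01,  1.60538174e+00,  3.62760352e-06,
        1.27369782e+00, -3.69008488e-02]), 'joint_velocities': array([-0.00069573,  0.00111016,  0.00131802, -0.00146099,  0.0001608 ,
       -0.0009185 ]), 'joint_torque': array([-1.92726868e-03, -5.15111232e+01, -3.67320979e+01, -1.30666367e-04,
        1.27109553e-02,  2.98589420e-06]), 'tcp_pos': array([ 0.30527031, -0.6012301 ,  0.24095267]), 'ee_rot': array([-1.10223568e-03,  9.72538791e-01,  2.32738128e-01, -2.19362663e-04]), 'contact_force': array([-0.1054727 , -0.51245243,  0.01165623]), 'wrist_torque': array([-0.00494057, -0.04014387,  0.01075778]), 'grip_force': 0.0, 'opening': 0.08539161984328335}
scene 379.92977245815626 325.19614183114953 202.25130589675643 [-0.0815526   0.74679345  0.60558726] [[-0.76, -0.299, 0.576], [-0.649, 0.367, -0.666], [-0.012, -0.881, -0.474]] 2.8275871
side 508.94123731351027 323.1147351841953 203.0387148124878 [-0.06053356 -0.88448297  0.4829301 ] [[0.832, -0.178, 0.525], [-0.554, -0.298, 0.777], [0.018, -0.938, -0.347]] 2.292853
wrist 309.70691628693146 316.24402897738236 199.45062259325414 [ 0.3630796  -0.57134656  0.37253719] [[0.454, -0.861, -0.232], [-0.891, -0.439, -0.116], [-0.002, 0.259, -0.966]] 1.732679
```

View pics/scene0.png

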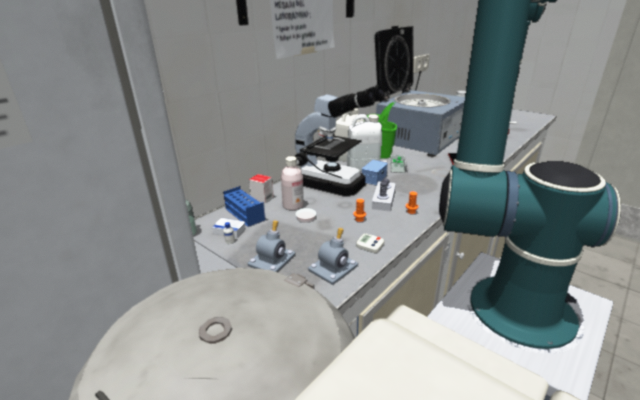

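View pics/side0.png

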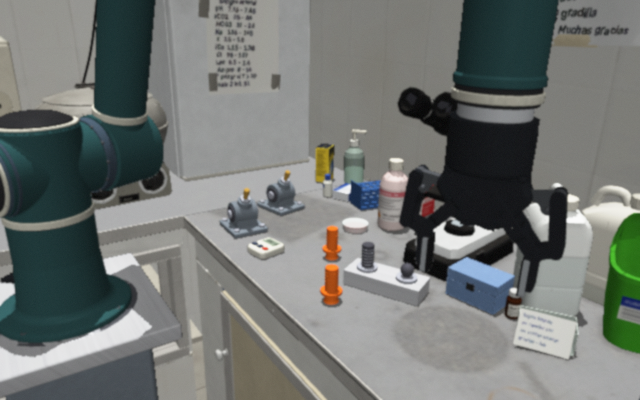

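Both pictures show two blocks: the nearer at scene (333,255) / side (243,215), the farther at scene (270,245) / side (282,190). The dark straight-gripped coupler is at side (367,257), with the ball-gripped plug beside it at (407,272). Orange look-alikes are at side (332,243) and (331,287). I choose the dark coupler and the farther block. The timer is at side (266,248), the petri dish at (355,226), and dropper candidates are at (513,303) and (328,187).

Run:
```python
from h import *
S=np.load('side0.npz');C=np.load('scene0.npz')
for n,D,L in(('side',S,dict(coup=(367,250),plug=(407,268),blkN=(243,215),blkF=(282,190),or1=(332,240),or2=(331,280),timer=(266,248),petri=(355,226),drop=(513,303),drop2=(328,187),bottle=(393,200),box=(480,285))),('scene',C,dict(blkN=(333,250),blkF=(270,245),coup=(383,186)))):
    for k,(u,v) in L.items(): print(n,k,D['P'][v,u].round(3), np.hypot(*D['P'][v,u][:2]).round(3))
# brass masks
for n,D in(('side',S),('scene',C)):
    hsv=cv2.cvtColor(D['img'],cv2.COLOR_BGR2HSV)
    m=((hsv[...,0]>12)&(hsv[...,0]<32)&(hsv[...,1]>110)&(hsv[...,2]>80)).astype('u1')
    k,l,st,ce=cv2.connectedComponentsWithStats(m)
    for i in range(1,k):
        if st[i,4]>8:
            p=D['P'][l==i]; print(n,st[i],ce[i].round(1),np.median(p,0).round(3))
c=np.vstack([cv2.resize(S['img'][150:250,200:400],(800,400),interpolation=2)[:,:],]) 
a=cv2.resize(S['img'][225:305,310:440],(520,320),interpolation=2);b=cv2.resize(S['img'][165:245,215:310],(380,320)[:2],interpolation=2)
cc=cv2.resize(C['img'][210:290,240:365],(500,320));w=cv2.imread('pics/wrist0.png')
z=np.zeros((640,900,3),'u1');z[:320,:520]=a;z[:320,520:900]=b;z[320:,:500]=cc;z[320:570,500:900]=cv2.resize(w,(400,250))
cv2.imwrite('pics/crop1.png',cv2.resize(z,(800,569)))
```

```text
side coup [ 0.49  -0.219  0.074] 0.537
side plug [ 0.527 -0.29   0.057] 0.601
side blkN [0.398 0.124 0.046] 0.417
side blkF [0.548 0.207 0.056] 0.586
side or1 [ 0.494 -0.1    0.047] 0.504
side or2 [ 0.393 -0.242  0.05 ] 0.462
side timer [ 0.386 -0.012  0.02 ] 0.386
side petri [ 0.627 -0.005  0.015] 0.627
side drop [ 0.627 -0.445  0.033] 0.769
side drop2 [0.71  0.233 0.03 ] 0.747
side bottle [ 0.698 -0.053  0.082] 0.7
side box [ 0.607 -0.389  0.047] 0.721
scene blkN [0.399 0.166 0.069] 0.432
scene blkF [0.538 0.243 0.063] 0.591
scene coup [ 0.493 -0.2    0.074] 0.531
side [316 145  18  37 455] [322.5 162.1] [0.769 0.354 0.067]
side [285 171   5   9  28] [286.6 174.4] [0.556 0.198 0.101]
side [244 189   5  10  36] [245.7 192.7] [0.406 0.122 0.102]
side [328 227   9   3  23] [332. 228.] [ 0.501 -0.09   0.068]
side [323 246   4   4   9] [324.6 247.4] [ 0.488 -0.079  0.023]
side [327 265  10   5  45] [331.4 267. ] [ 0.401 -0.232  0.068]
side [321 287   6   7  19] [323.1 290.2] [ 0.388 -0.227  0.023]
side [338 287   3   5   9] [339.3 288.9] [ 0.416 -0.238  0.022]
scene [411 192   5   3  13] [413. 193.] [ 0.399 -0.226  0.067]
scene [357 199   6   3  15] [359.7 200.1] [ 0.502 -0.085  0.068]
scene [354 213  11   4  15] [358.6 214.7] [ 0.493 -0.074  0.022]
scene [273 221   5   9  33] [274.5 224.8] [0.556 0.208 0.1  ]
scene [337 228   6  10  34] [339.4 232.2] [0.406 0.132 0.1  ]
```

View pics/crop1.png

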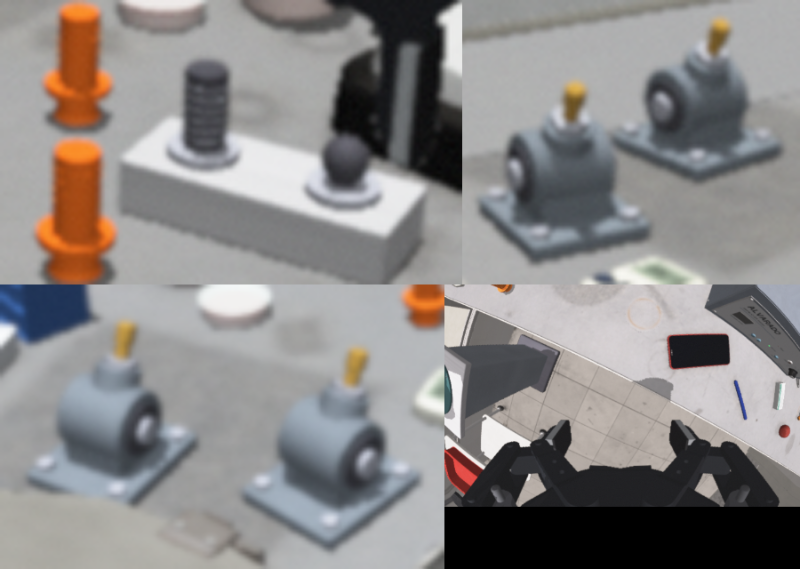

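The close crop confirms it: the dark ribbed coupler with its bright flange is in the left hole and the ball plug in the right, and the farther block is at upper right. The tool can't tilt. So I'll pivot the coupler in a light grip by catching its nose in the hole rim, then tighten. First I'll move over it.

Request:
jog_arm:
  series:
    - {"roll":-8.5}
    - {"roll":-8.5}
    - {"roll":-8.5}
    - {"roll":-8.5}
    - {"roll":-8.5}
    - {"roll":-8.5}
    - {"roll":-8.5}
    - {"roll":-8.5}
  fingers: 0.15
  force: 20

```text
schema error: expected keys dx, dy, dz, roll
```

Request:
jog_arm:
  series:
    - {"roll":-8.5}
    - {"roll":-8.5}
    - {"dx":0.03,"dy":0.032}
    - {"dx":0.03,"dy":0.032}
    - {"dx":0.03,"dy":0.032}
    - {"dx":0.03,"dy":0.032}
    - {"dx":0.03,"dy":0.032}
    - {"dx":0.03,"dy":0.032}

```text
schema error: expected keys dx, dy, dz, roll
```

Request:
jog_arm:
  series:
    - {"dx":0.03,"dy":0.032}
    - {"dx":0.03,"dy":0.032}
    - {"dx":0.02,"dy":0.022}
    - {"dx":0.02,"dy":0.022}
    - {}
    - {}

```text
schema error: expected keys dx, dy, dz, roll
```

Run:
```python
from h import *
c=cam('wrist'); cv2.imwrite('pics/w1.png',c['img']); np.savez('w1.npz',P=cloud(c),img=c['img'],depth=c['depth'])
s=arm.observe(); print(s['t'],s['tcp_pos'],rot(s['ee_rot']).round(3).tolist(),s['opening'],s['qpos'])
def fit(P,img,tag):
    # stand top
    x,y,z=P[...,0],P[...,1],P[...,2]
    m=(abs(z-.03)<.004)&(x>.4)&(x<.62)&(y>-.36)&(y<-.13)
    r=cv2.minAreaRect(P[m][:,:2].astype('f4')*1000); print(tag,'stand',m.sum(),r)
    m=(z>.042)&(z<.078)&(np.hypot(x-.49,y+.205)<.035); print('coup',m.sum(),P[m].mean(0), P[m].min(0),P[m].max(0))
    m=(z>.079)&(z<.09)&(np.hypot(x-.49,y+.205)<.03)
    if m.sum(): print('coup top',m.sum(),P[m].mean(0), P[m].min(0),P[m].max(0))
    m=(z>.046)&(z<.06)&(np.hypot(x-.527,y+.285)<.03)
    if m.sum():print('plug',m.sum(),P[m].mean(0))
    m=(abs(z-.013)<.005)&(np.hypot(x-.55,y-.22)<.1)
    if m.sum()>20: print('foot',m.sum(),cv2.minAreaRect(P[m][:,:2].astype('f4')*1000))
fit(c and cloud(c),c['img'],'wrist')
for n in('side','scene'):
    D=np.load(n+'0.npz'); fit(D['P'],D['img'],n)
```

```text
0.2 [ 0.30536607 -0.60146131  0.24142138] [[0.892, 0.453, -0.001], [0.453, -0.892, 0.001], [0.0, -0.001, -1.0]] 0.08530458084765144 [-1.13791959e+00  2.64455371e-01  1.60489499e+00 -1.05844884e-05
  1.27369515e+00 -3.68666620e-02]
wrist stand 1 ((400.1531982421875, -241.3846893310547), (0.0, 0.0), 0.0)<stdin>:9: RuntimeWarning: Mean of empty slice.
  ret = um.true_divide(
Traceback (most recent call last):
ValueError: zero-size array to reduction operation minimum which has no identity
```

View pics/w1.png

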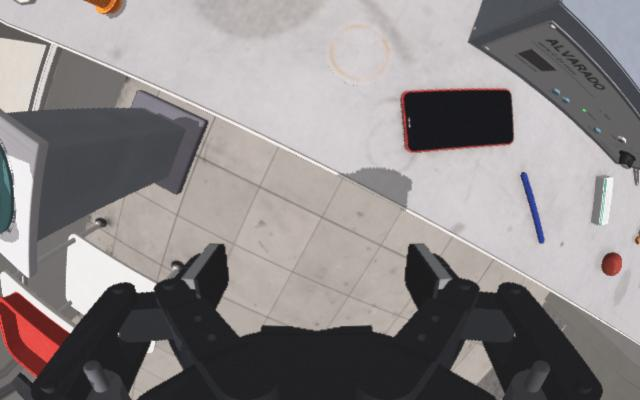

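Every row needs all four keys, so nothing moved. This picture is still from the start pose: fingers at (205,270) and (430,270), with a phone and pen below.

Request:
jog_arm:
  series:
    - {"dx":0,"dy":0,"dz":0,"roll":-8.5}
    - {"dx":0,"dy":0,"dz":0,"roll":-8.5}
    - {"dx":0,"dy":0,"dz":0,"roll":-8.5}
    - {"dx":0,"dy":0,"dz":0,"roll":-8.5}
    - {"dx":0,"dy":0,"dz":0,"roll":-8.5}
    - {"dx":0,"dy":0,"dz":0,"roll":-8.5}
    - {"dx":0,"dy":0,"dz":0,"roll":-8.5}
    - {"dx":0,"dy":0,"dz":0,"roll":-8.5}
  fingers: 0.15
  force: 20

```text
t: 1.0
tcp_pos: [0.3055, -0.6016, 0.2418]
ee_rot: [-0.0, 0.674, 0.739, 0.0]
contact_force: [0.5, 0.1, 0.1]
opening: 0.0494
grip_force: 0.0
```

Request:
jog_arm:
  series:
    - {"dx":0,"dy":0,"dz":0,"roll":-8.5}
    - {"dx":0,"dy":0,"dz":0,"roll":-8.5}
    - {"dx":0.03,"dy":0.032,"dz":0,"roll":0}
    - {"dx":0.03,"dy":0.032,"dz":0,"roll":0}
    - {"dx":0.03,"dy":0.032,"dz":0,"roll":0}
    - {"dx":0.03,"dy":0.032,"dz":0,"roll":0}
    - {"dx":0.03,"dy":0.032,"dz":0,"roll":0}
    - {"dx":0.03,"dy":0.032,"dz":0,"roll":0}

```text
t: 1.8
tcp_pos: [0.4168, -0.3615, 0.2421]
ee_rot: [0.0, 0.56, 0.829, 0.0]
contact_force: [1.0, -0.4, 1.2]
opening: 0.049
grip_force: 0.0
```

Request:
jog_arm:
  series:
    - {"dx":0.03,"dy":0.032,"dz":0,"roll":0}
    - {"dx":0.03,"dy":0.032,"dz":0,"roll":0}
    - {"dx":0.02,"dy":0.022,"dz":0,"roll":0}
    - {"dx":0.02,"dy":0.022,"dz":0,"roll":0}
    - {"dx":0,"dy":0,"dz":0,"roll":0}
    - {"dx":0,"dy":0,"dz":0,"roll":0}

```text
t: 2.4
tcp_pos: [0.4794, -0.2297, 0.2422]
ee_rot: [-0.0, 0.559, 0.829, -0.0]
contact_force: [0.5, -0.5, -0.4]
opening: 0.049
grip_force: 0.0
```

```bash
cat > fit.py <<'E'
from h import *
def fit(P,tag):
    x,y,z=P[...,0],P[...,1],P[...,2]
    m=(abs(z-.03)<.004)&(x>.4)&(x<.62)&(y>-.36)&(y<-.13)
    if m.sum()>50: print(tag,'stand',m.sum(),cv2.minAreaRect(P[m][:,:2].astype('f4')*1000))
    for t,a,b,cx,cy in(('coup',.042,.078,.49,-.205),('coup top',.078,.09,.49,-.205),('plug',.046,.06,.527,-.285)):
        m=(z>a)&(z<b)&(np.hypot(x-cx,y-cy)<.035)
        if m.sum(): print(t,m.sum(),P[m].mean(0).round(4),P[m].min(0).round(4),P[m].max(0).round(4))
    m=(abs(z-.013)<.005)&(np.hypot(x-.55,y-.22)<.1)
    if m.sum()>20: print(tag,'foot',m.sum(),cv2.minAreaRect(P[m][:,:2].astype('f4')*1000))
E
python3 - <<'E'
from fit import *
c=cam('wrist'); cv2.imwrite('pics/w1.png',c['img'])
s=arm.observe(); print(s['t'],s['tcp_pos'],rot(s['ee_rot']).round(3).tolist(),s['opening'],s['qpos'])
fit(cloud(c),'wrist')
for n in('side','scene'):
    fit(np.load(n+'0.npz')['P'],n)
E
```

```text
2.45 [ 0.47919461 -0.23033074  0.24219351] [[-0.374, 0.927, -0.0], [0.927, 0.374, -0.0], [-0.0, -0.001, -1.0]] 0.049177628764972045 [-4.94547097e-01 -7.84429176e-03  1.90881471e+00 -6.02064129e-04
  1.24075652e+00 -8.77499733e-01]
wrist stand 4861 ((509.46575927734375, -255.79537963867188), (180.25540161132812, 225.66424560546875), 81.89381408691406)
coup 122 [ 0.4896 -0.2022  0.0614] [ 0.4839 -0.218   0.0423] [ 0.5034 -0.1969  0.0779]
coup top 452 [ 0.4958 -0.2089  0.0807] [ 0.4845 -0.2208  0.0782] [ 0.5075 -0.1974  0.0829]
plug 306 [ 0.5292 -0.2782  0.0557] [ 0.5183 -0.2928  0.0461] [ 0.5422 -0.2683  0.06  ]
side stand 1148 ((512.0851440429688, -253.51980590820312), (168.46109008789062, 223.73797607421875), 77.79740905761719)
coup 224 [ 0.4926 -0.2189  0.0606] [ 0.4845 -0.2253  0.042 ] [ 0.506  -0.2026  0.0777]
coup top 65 [ 0.4967 -0.214   0.0809] [ 0.4869 -0.2249  0.0781] [ 0.5084 -0.2     0.0828]
plug 103 [ 0.5276 -0.2892  0.0536] [ 0.5195 -0.2967  0.0462] [ 0.541  -0.2763  0.0599]
side foot 311 ((554.2860717773438, 224.30245971679688), (84.28302764892578, 103.67591094970703), 12.146143913269043)
scene stand 300 ((525.9085083007812, -233.50628662109375), (168.24598693847656, 243.81346130371094), 66.1778335571289)
coup 75 [ 0.4929 -0.2022  0.0604] [ 0.4844 -0.2159  0.0421] [ 0.5065 -0.1948  0.0778]
coup top 23 [ 0.4958 -0.208   0.08  ] [ 0.4863 -0.2186  0.0781] [ 0.5073 -0.1954  0.0815]
plug 23 [ 0.5278 -0.2769  0.0556] [ 0.5202 -0.2856  0.0485] [ 0.5389 -0.2696  0.0598]
scene foot 408 ((533.1499633789062, 229.11508178710938), (149.05426025390625, 86.52767944335938), 50.108890533447266)
```

View pics/w1.png

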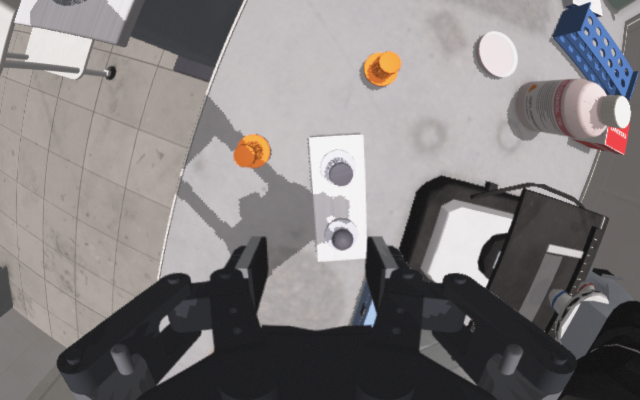

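The wrist view shows the coupler at (341,172), the plug at (341,238), orange decoys at (252,151) and (383,66), and the microscope base right of the stand. I'll check clearance around the descent column.

Run:
```python
from fit import *
P=np.vstack([np.load(n+'0.npz')['P'].reshape(-1,3) for n in('side','scene')]+[cloud(cam('wrist')).reshape(-1,3)])
X=np.array([-.374,.927]);Y=np.array([.927,.374])
q=P[:,:2]-[.496,-.209]; a=q@X;b=q@Y
for z0,z1 in((.05,.1),(.1,.16),(.16,.22)):
    m=(P[:,2]>z0)&(P[:,2]<z1)&(abs(a)<.09)&(b>.03)&(b<.25)
    print(z0,m.sum(), b[m].min() if m.any() else None)
```

```text
0.05 4413 0.11401393663128122
0.1 7375 0.1366889638623037
0.16 819 0.19956529077115126
```

Request:
jog_arm:
  series:
    - {"dx":0.0067,"dy":0.0118,"dz":0.02,"roll":0}
    - {"dx":0.0067,"dy":0.0117,"dz":0.03,"roll":0}
    - {"dx":0,"dy":0,"dz":0.03,"roll":0}
    - {"dx":0,"dy":0,"dz":0,"roll":0}
    - {"dx":0,"dy":0,"dz":0,"roll":0}

```text
t: 3.0
tcp_pos: [0.4954, -0.2097, 0.162]
ee_rot: [-0.001, 0.56, 0.828, -0.0]
contact_force: [1.1, -0.2, 0.4]
opening: 0.0491
grip_force: 0.0
```

Run:
```python
from fit import *
c=cam('wrist'); s=arm.observe(); print(s['t'],s['tcp_pos'],s['contact_force'])
fit(cloud(c),'wrist')
```

```text
3.05 [ 0.49646252 -0.21007885  0.1633795 ] [0.57072484 0.0950996  0.26299803]
wrist stand 7062 ((505.4496765136719, -244.05877685546875), (157.43478393554688, 215.8032684326172), 82.34909057617188)
coup 329 [ 0.4925 -0.2007  0.0613] [ 0.4839 -0.2157  0.042 ] [ 0.5064 -0.1967  0.0779]
coup top 805 [ 0.4961 -0.2087  0.0807] [ 0.4847 -0.2207  0.0781] [ 0.508  -0.1973  0.0824]
plug 473 [ 0.5293 -0.2767  0.0554] [ 0.5188 -0.2917  0.0461] [ 0.5428 -0.2685  0.06  ]
```

Request:
jog_arm:
  series:
    - {"dx":0.001,"dy":0,"dz":0.03,"roll":0}
    - {"dx":0,"dy":0,"dz":0.03,"roll":0}
    - {"dx":0,"dy":0,"dz":0.03,"roll":0}
    - {"dx":0,"dy":0,"dz":0.016,"roll":0}
    - {"dx":0,"dy":0,"dz":0,"roll":0}
    - {"dx":0,"dy":0,"dz":0,"roll":0}

```text
t: 3.65
tcp_pos: [0.4971, -0.2091, 0.0581]
ee_rot: [0.001, 0.56, 0.828, 0.0]
contact_force: [0.2, -0.9, -0.0]
opening: 0.0487
grip_force: 0.0
```

Request:
jog_arm:
  series:
    - {"dx":0,"dy":0,"dz":0,"roll":0}
    - {"dx":0,"dy":0,"dz":0,"roll":0}
    - {"dx":0,"dy":0,"dz":0,"roll":0}
    - {"dx":0,"dy":0,"dz":0,"roll":0}
    - {"dx":0,"dy":0,"dz":0,"roll":0}
  fingers: -1
  force: 20

```text
t: 4.15
tcp_pos: [0.4974, -0.2089, 0.0585]
ee_rot: [0.002, 0.56, 0.829, 0.0]
contact_force: [-0.9, -0.7, 7.1]
opening: 0.0234
grip_force: 19.8
```

Request:
jog_arm:
  series:
    - {"dx":0,"dy":0,"dz":-0.005,"roll":0}
    - {"dx":0,"dy":0,"dz":-0.005,"roll":0}
    - {"dx":0,"dy":0,"dz":0,"roll":0}
    - {"dx":-0.005,"dy":0,"dz":0,"roll":0}
    - {"dx":-0.005,"dy":0,"dz":0,"roll":0}

```text
t: 4.65
tcp_pos: [0.499, -0.2162, 0.066]
ee_rot: [-0.001, 0.56, 0.828, 0.001]
contact_force: [-0.3, 5.9, 2.8]
opening: 0.0233
grip_force: 20.2
```

Request:
jog_arm:
  series:
    - {"dx":-0.004,"dy":0,"dz":0,"roll":0}
    - {"dx":-0.004,"dy":0,"dz":0,"roll":0}
    - {"dx":-0.004,"dy":0,"dz":0,"roll":0}
    - {"dx":0,"dy":0,"dz":0,"roll":0}
    - {"dx":0,"dy":0,"dz":0,"roll":0}

```text
t: 5.15
tcp_pos: [0.5037, -0.2279, 0.0658]
ee_rot: [-0.001, 0.56, 0.828, 0.0]
contact_force: [-0.2, 4.6, 0.4]
opening: 0.0239
grip_force: 20.4
```

Run:
```python
from h import *
s=arm.observe(); print(s['t'],s['tcp_pos'],s['contact_force'],s['opening'],s['grip_force'])
c=cam('side'); k=cam('scene'); w=cam('wrist')
z=np.zeros((600,800,3),'u1')
z[:300,:400]=cv2.resize(c['img'][215:305,310:430],(400,300),interpolation=2)
z[:300,400:]=cv2.resize(k['img'][150:225,340:440],(400,300),interpolation=2)
z[300:550,:400]=cv2.resize(w['img'],(400,250))
z[300:,400:]=cv2.resize(w['img'][150:300,240:440],(400,300),interpolation=2)
cv2.imwrite('pics/p1.png',z)
```

```text
5.15 [ 0.50369473 -0.22788127  0.0657626 ] [-0.20436424  4.64843219  0.4434605 ] 0.023884044344300234 20.387937426567078
```

View pics/p1.png

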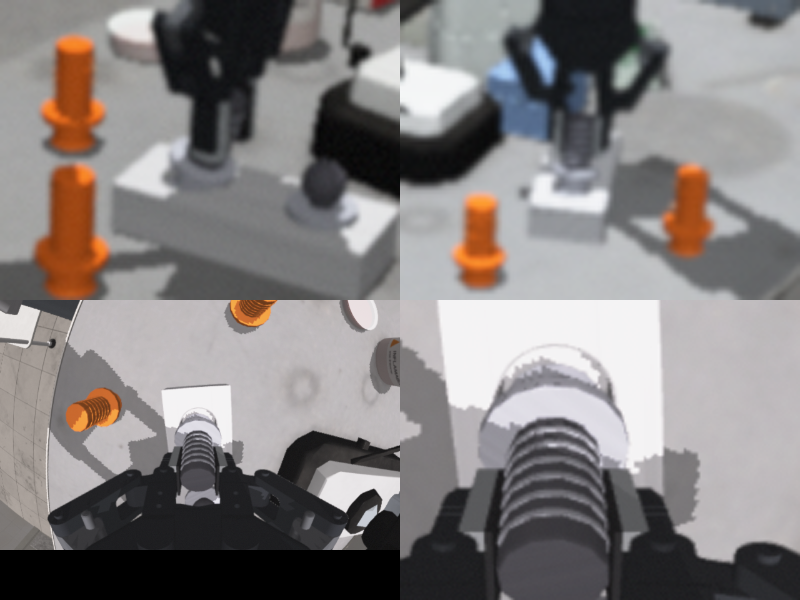

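The coupler has pivoted in the fingers: top toward the plug, nose forward, flange clear of the stand (wrist crop flange at about (555,420)). Next I'll tighten, lift clear and measure the tilt.

Request:
jog_arm:
  series:
    - {"dx":0,"dy":0,"dz":0,"roll":0}
    - {"dx":0,"dy":0,"dz":0,"roll":0}
    - {"dx":0.002,"dy":0,"dz":-0.01,"roll":0}
    - {"dx":0.002,"dy":0,"dz":-0.02,"roll":0}
    - {"dx":0,"dy":0,"dz":-0.03,"roll":0}
    - {"dx":0,"dy":0,"dz":-0.04,"roll":0}
    - {"dx":0,"dy":0,"dz":0,"roll":0}
    - {"dx":0,"dy":0,"dz":0,"roll":0}
  force: 60

```text
t: 6.1
tcp_pos: [0.5039, -0.2261, 0.1688]
ee_rot: [0.003, 0.56, 0.829, -0.0]
contact_force: [-0.4, -0.5, -0.8]
opening: 0.0223
grip_force: 59.0
```

```bash
cat > tilt.py <<'E'
from h import *
def ransac(Q,it=600,th=.0012):
    rng=np.random.default_rng(0);best=None
    for _ in range(it):
        a,b,c=Q[rng.choice(len(Q),3,False)];n=np.cross(b-a,c-a);l=np.linalg.norm(n)
        if l<2e-5: continue
        n/=l;m=abs((Q-a)@n)<th
        if best is None or m.sum()>best.sum():best=m
    q=Q[best];c=q.mean(0);n=np.linalg.svd(q-c)[2][2];return n*np.sign(n[2]),c,q,best
def tool(P,s):
    return (P-s['tcp_pos'])@rot(s['ee_rot'])
def measure():
    s=arm.observe(); w=cam('wrist'); T=tool(cloud(w).reshape(-1,3),s); ok=w['depth'].ravel()>0
    # tool-frame: nose toward +x, z down; coupler within |y|<.022
    m=ok&(abs(T[:,1])<.021)&(T[:,0]>-.04)&(T[:,0]<.06)&(T[:,2]>-.045)&(T[:,2]<.06)
    Q=T[m]; return s,w,T,Q
E
python3 - <<'E'
from tilt import *
s,w,T,Q=measure(); print(s['t'],s['tcp_pos'],s['contact_force'],s['grip_force'],len(Q))
F=Q[(Q[:,2]>.005)&(Q[:,0]>.005)]
n,c,q,_=ransac(F); print('flange?',n,c,len(q),len(F),'tilt',np.degrees(np.arctan2(n[0],n[2])),q.min(0),q.max(0))
G=Q[Q[:,2]<-.012]
n,c,q,_=ransac(G); print('top?',n,c,len(q),len(G),'tilt',np.degrees(np.arctan2(n[0],n[2])),q.min(0),q.max(0))
# ridge line of the grip (axis direction): per z-slice the largest x in |y|<.003
R_=Q[(abs(Q[:,1])<.004)]
for z in np.arange(-.035,.05,.005):
    r=R_[abs(R_[:,2]-z)<.0025]
    if len(r): print(round(z,3),r[:,0].max().round(4),len(r))
cv2.imwrite('pics/w2.png',w['img'][150:300,220:440])
np.save('Q.npy',Q)
E
```

```text
6.1 [ 0.50386037 -0.22614847  0.16878859] [-0.35619297 -0.45497934 -0.82627088] 58.98910939693451 9966
flange? [0.27116804 0.00211014 0.96252971] [ 0.01977183 -0.00031252  0.01858959] 1580 2779 tilt 15.733819623270726 [ 0.00577215 -0.01974062  0.01504859] [0.03085492 0.01949855 0.02381339]
top? [ 2.47487522e-01 -4.06906578e-05  9.68891080e-01] [ 0.00113812 -0.00032995 -0.02270247] 1874 5435 tilt 14.328886328881376 [-0.01208541 -0.01795407 -0.02627904] [ 0.01237914  0.01786089 -0.0185769 ]
-0.025 0.0113 465
-0.02 0.0132 539
-0.015 0.0148 146
-0.01 0.0162 133
-0.005 0.0171 135
0.0 0.0185 112
0.005 0.0199 109
0.01 0.0213 116
0.015 0.0309 266
0.02 0.0312 135
0.035 0.0305 44
0.04 0.0303 41
```

Tilt measures 15–16° (flange 15.7°), with the nose toward +x tool as wanted. Another 9–10° is needed, so I'll go back into the hole and pivot further.

Request:
jog_arm:
  series:
    - {"dx":0.001,"dy":0,"dz":0.03,"roll":0}
    - {"dx":0,"dy":0,"dz":0.03,"roll":0}
    - {"dx":0,"dy":0,"dz":0.025,"roll":0}
    - {"dx":0,"dy":0,"dz":0.01,"roll":0}
    - {"dx":0,"dy":0,"dz":0.007,"roll":0}
    - {"dx":0,"dy":0,"dz":0,"roll":0}
    - {"dx":0,"dy":0,"dz":0,"roll":0}

```text
t: 6.85
tcp_pos: [0.5028, -0.2248, 0.0641]
ee_rot: [0.001, 0.56, 0.829, -0.0]
contact_force: [3.4, -3.7, -3.4]
opening: 0.0228
grip_force: 60.0
```

Request:
jog_arm:
  series:
    - {"dx":0,"dy":0,"dz":0,"roll":0}
    - {"dx":0,"dy":0,"dz":0,"roll":0}
    - {"dx":-0.003,"dy":0,"dz":0,"roll":0}
    - {"dx":-0.003,"dy":0,"dz":0,"roll":0}
    - {"dx":-0.003,"dy":0,"dz":0,"roll":0}
    - {"dx":-0.003,"dy":0,"dz":0,"roll":0}
    - {"dx":0,"dy":0,"dz":0,"roll":0}
    - {"dx":0,"dy":0,"dz":0,"roll":0}
  force: 20

```text
t: 7.65
tcp_pos: [0.5037, -0.2306, 0.063]
ee_rot: [-0.005, 0.56, 0.828, 0.002]
contact_force: [-2.3, 11.6, 4.6]
opening: 0.0227
grip_force: 60.7
```

```bash
cat >> tilt.py <<'E'
def report():
    s,w,T,Q=measure(); print(s['t'],s['tcp_pos'].round(4),s['contact_force'].round(2),s['grip_force'])
    F=Q[(Q[:,2]>.005)&(Q[:,0]>.005)]
    n,c,q,_=ransac(F); print('flange',n.round(3),c.round(4),len(q),'tilt',np.degrees(np.arctan2(n[0],n[2])),q.min(0).round(4),q.max(0).round(4))
    G=Q[(Q[:,2]<-.010)&(abs(Q[:,1])<.0115)]
    n,c,q,_=ransac(G); print('top',n.round(3),c.round(4),len(q),'tilt',np.degrees(np.arctan2(n[0],n[2])),q.min(0).round(4),q.max(0).round(4))
E
python3 -c "
from tilt import *
report()"
```

```text
7.65 [ 0.5037 -0.2306  0.063 ] [-2.28 11.58  4.6 ] 60.692371129989624
flange [-0.012  0.008  1.   ] [0.0433 0.0002 0.0336] 3400 tilt -0.6885420825017242 [ 0.0056 -0.021   0.0318] [0.058  0.021  0.0352]
top [ 0.314 -0.001  0.95 ] [-0.0002 -0.0001 -0.023 ] 1632 tilt 18.28598675085311 [-0.0128 -0.0115 -0.027 ] [ 0.0122  0.0115 -0.0175]
```

Request:
jog_arm:
  series:
    - {"dx":0,"dy":0,"dz":-0.002,"roll":0}
    - {"dx":0,"dy":0,"dz":0,"roll":0}
    - {"dx":0,"dy":0,"dz":0,"roll":0}
  fingers: -1
  force: 20

```text
t: 8.0
tcp_pos: [0.5039, -0.2309, 0.0645]
ee_rot: [-0.005, 0.56, 0.828, 0.001]
contact_force: [-0.6, 9.3, 0.6]
opening: 0.0226
grip_force: 59.8
```

Request:
jog_arm:
  series:
    - {"dx":0,"dy":0,"dz":0,"roll":0}
  fingers: -0.45
  force: 20

```text
t: 8.1
tcp_pos: [0.5045, -0.2322, 0.0648]
ee_rot: [-0.003, 0.56, 0.829, 0.001]
contact_force: [-0.8, 4.9, -1.4]
opening: 0.0234
grip_force: 14.7
```

Request:
jog_arm:
  series:
    - {"dx":0,"dy":0,"dz":0,"roll":0}
    - {"dx":0,"dy":0,"dz":0,"roll":0}
    - {"dx":0,"dy":0,"dz":0,"roll":0}
  fingers: -1
  force: 20

```text
t: 8.4
tcp_pos: [0.5046, -0.2324, 0.0648]
ee_rot: [-0.003, 0.56, 0.828, 0.001]
contact_force: [-0.5, 5.5, -1.9]
opening: 0.0235
grip_force: 20.2
```

```bash
python3 -c "
from tilt import *
report()"
```

```text
8.4 [ 0.5046 -0.2324  0.0648] [-0.51  5.55 -1.87] 20.22368162870407
flange [-0.015 -0.     1.   ] [0.045  0.0002 0.0352] 3440 tilt -0.8653325331218263 [ 0.0053 -0.021   0.0335] [0.06   0.021  0.0367]
top [ 0.348 -0.01   0.938] [-0.0003  0.0001 -0.0231] 1523 tilt 20.348347771852882 [-0.012  -0.0114 -0.0275] [ 0.0122  0.0115 -0.0178]
```

Request:
jog_arm:
  series:
    - {"dx":-0.0025,"dy":0,"dz":-0.001,"roll":0}
    - {"dx":-0.0025,"dy":0,"dz":0,"roll":0}
    - {"dx":0,"dy":0,"dz":0,"roll":0}
    - {"dx":0,"dy":0,"dz":0,"roll":0}

```text
t: 8.85
tcp_pos: [0.5065, -0.2372, 0.0658]
ee_rot: [-0.003, 0.56, 0.828, 0.001]
contact_force: [-0.8, 5.4, -1.1]
opening: 0.0235
grip_force: 20.1
```

```bash
python3 -c "
from tilt import *
report()"
```

```text
8.85 [ 0.5065 -0.2372  0.0658] [-0.79  5.37 -1.14] 20.088477730751038
flange [-0.004 -0.006  1.   ] [ 0.0478 -0.0009  0.0362] 2773 tilt -0.2511948510416426 [ 0.0053 -0.021   0.0347] [0.06   0.021  0.0377]
top [ 0.413 -0.009  0.911] [-0.0003  0.0001 -0.0228] 1388 tilt 24.39246658142026 [-0.0123 -0.0114 -0.0276] [ 0.0119  0.0115 -0.0167]
```

Request:
jog_arm:
  series:
    - {"dx":0,"dy":0,"dz":0,"roll":0}
    - {"dx":0,"dy":0,"dz":0,"roll":0}
    - {"dx":0.002,"dy":0,"dz":-0.01,"roll":0}
    - {"dx":0.002,"dy":0,"dz":-0.02,"roll":0}
    - {"dx":0,"dy":0,"dz":-0.035,"roll":0}
    - {"dx":0,"dy":0,"dz":-0.045,"roll":0}
    - {"dx":0,"dy":0,"dz":-0.03,"roll":5}
    - {"dx":0,"dy":0,"dz":0,"roll":5}
  force: 100

```text
t: 9.7
tcp_pos: [0.5102, -0.2379, 0.2146]
ee_rot: [0.006, 0.631, 0.776, 0.001]
contact_force: [0.4, -0.6, -0.3]
opening: 0.0218
grip_force: 98.0
```

Request:
jog_arm:
  series:
    - {"dx":0,"dy":0,"dz":0,"roll":0}
    - {"dx":0,"dy":0,"dz":0,"roll":0}
    - {"dx":0,"dy":0,"dz":0,"roll":0}

```text
t: 10.0
tcp_pos: [0.506, -0.2355, 0.2061]
ee_rot: [-0.001, 0.629, 0.777, -0.0]
contact_force: [0.1, -0.5, -0.8]
opening: 0.0222
grip_force: 98.0
```

Run:
```python
from tilt import *
report()
s,w,T,Q=measure(); print(rot(s['ee_rot']).round(3).tolist())
R_=Q[(abs(Q[:,1])<.004)]
for z in np.arange(-.025,.05,.005):
    r=R_[abs(R_[:,2]-z)<.0025]
    if len(r): print(round(z,3),r[:,0].max().round(4),len(r))
D=np.load('side0.npz')['P'].reshape(-1,3);E=np.load('scene0.npz')['P'].reshape(-1,3)
for n,P in(('side',D),('scene',E),('w',cloud(w).reshape(-1,3))):
    b=P[(abs(P[:,2]-.012)<.003)&(np.hypot(P[:,0]-.55,P[:,1]-.22)<.075)]
    if len(b)>30: print(n,len(b),cv2.minAreaRect(b[:,:2].astype('f4')*1000))
    m=(P[:,2]>.095)&(np.hypot(P[:,0]-.556,P[:,1]-.2)<.02); print(n,m.sum(),P[m].mean(0) if m.any() else 0)
```

```text
10.0 [ 0.506  -0.2355  0.2061] [ 0.12 -0.48 -0.77] 97.95118689537048
flange [0.424 0.001 0.906] [ 0.0244 -0.0001  0.0153] 1757 tilt 25.079120773836994 [ 0.0056 -0.0195  0.0095] [0.0358 0.0194 0.0245]
top [0.399 0.003 0.917] [-0.0001 -0.0002 -0.0227] 1478 tilt 23.53418390344205 [-0.0128 -0.0115 -0.0271] [ 0.0123  0.0115 -0.016 ]
[[-0.208, 0.978, -0.002], [0.978, 0.208, 0.001], [0.001, -0.002, -1.0]]
-0.025 0.0109 462
-0.02 0.0136 474
-0.015 0.0159 225
-0.01 0.0181 185
-0.005 0.0206 170
0.0 0.0228 157
0.005 0.0254 141
0.01 0.0362 299
0.015 0.0371 186
0.025 0.0351 4
0.03 0.0397 130
0.035 0.0395 33
side 243 ((554.6348266601562, 224.07176208496094), (84.0163803100586, 103.56910705566406), 11.59152603149414)
side 29 [0.55832014 0.19598537 0.10272404]
scene 348 ((553.018310546875, 230.8903045654297), (85.69487762451172, 98.04301452636719), 12.775565147399902)
scene 30 [0.55584373 0.20569068 0.10238391]
w 0 0
```

Lifted clear with 24–25° tilt and yaw 102°, matching the block's measured yaw. Now to a pre-approach above the far block's nipple.

Request:
jog_arm:
  series:
    - {"dx":0.037,"dy":0.014,"dz":0,"roll":0}
    - {"dx":0.037,"dy":0.014,"dz":0,"roll":0}
    - {"dx":0.037,"dy":0.014,"dz":0,"roll":0}
    - {"dx":0.037,"dy":0.014,"dz":0,"roll":0}
    - {"dx":0.037,"dy":0.014,"dz":0,"roll":0}
    - {"dx":0.037,"dy":0.014,"dz":0,"roll":0}
    - {"dx":0.037,"dy":0.014,"dz":0,"roll":0}
    - {"dx":0.037,"dy":0.014,"dz":0,"roll":0}

```text
t: 10.9
tcp_pos: [0.5551, 0.0785, 0.2065]
ee_rot: [-0.0, 0.63, 0.777, -0.0]
contact_force: [-0.2, -0.6, -0.0]
opening: 0.0221
grip_force: 98.0
```

Request:
jog_arm:
  series:
    - {"dx":0.037,"dy":0.014,"dz":0,"roll":0}
    - {"dx":0.037,"dy":0.014,"dz":0,"roll":0}
    - {"dx":0,"dy":0,"dz":0.012,"roll":0}
    - {"dx":0,"dy":0,"dz":0.01,"roll":0}
    - {"dx":0,"dy":0,"dz":0,"roll":0}
    - {"dx":0,"dy":0,"dz":0,"roll":0}
    - {"dx":0,"dy":0,"dz":0,"roll":0}

```text
t: 11.6
tcp_pos: [0.5677, 0.154, 0.1855]
ee_rot: [0.0, 0.63, 0.776, 0.0]
contact_force: [0.4, 0.4, -0.8]
opening: 0.0219
grip_force: 98.0
```

```bash
cat > nip.py <<'E'
from tilt import *
def nip(c,s=None):
    hsv=cv2.cvtColor(c['img'],cv2.COLOR_BGR2HSV); P=cloud(c)
    m=(hsv[...,0]>12)&(hsv[...,0]<32)&(hsv[...,1]>100)&(hsv[...,2]>60)&(np.hypot(P[...,0]-.556,P[...,1]-.2)<.04)&(P[...,2]>.06)
    return m,P
E
python3 - <<'E'
from nip import *
report(); s=arm.observe(); Rt=rot(s['ee_rot']); print(Rt.round(3).tolist())
w=cam('wrist'); m,P=nip(w); v,u=np.where(m); print('px',u.min(),u.max(),v.min(),v.max(),m.sum())
p=P[m]; print(p.min(0),p.max(0),p.mean(0))
t=tool(p,s); print('tool',t.min(0),t.max(0),t.mean(0))
if m.sum()>60:
    n,c,q,_=ransac(p,th=.0008); print('plane',n,c,len(q)); np.save('p.npy',p)
x=P[(P[...,2]>.009)&(P[...,2]<.015)&(np.hypot(P[...,0]-.55,P[...,1]-.225)<.075)]
print(len(x),cv2.minAreaRect(x[:,:2].astype('f4')*1000))
cv2.imwrite('pics/w3.png',cv2.resize(w['img'][60:310,170:490],(800,600)))
E
```

```text
11.6 [0.5677 0.154  0.1855] [ 0.43  0.4  -0.84] 98.02602052688599
flange [0.424 0.002 0.905] [ 0.0244 -0.0001  0.0153] 1757 tilt 25.118526852293947 [ 0.0053 -0.0197  0.0095] [0.0358 0.0193 0.025 ]
top [0.401 0.001 0.916] [-0.0002 -0.0003 -0.0226] 1476 tilt 23.634008226096924 [-0.0124 -0.0115 -0.0274] [ 0.0117  0.0115 -0.0166]
[[-0.205, 0.979, 0.001], [0.979, 0.205, 0.0], [-0.0, 0.001, -1.0]]
px 127 604 34 196 451
[0.55163467 0.19551582 0.08601713] [0.56463385 0.21863183 0.31722285] [0.55758732 0.205366   0.1078292 ]
tool [ 0.0426473  -0.00618176 -0.13147184] [0.0659639  0.00676905 0.09973336] [0.05224102 0.000346   0.07792308]
plane [ 0.06711801 -0.40178005  0.91327321] [0.55822501 0.20122158 0.10653354] 178
2949 ((552.8607788085938, 229.37115478515625), (84.16675567626953, 100.2705307006836), 11.705606460571289)
```

View pics/w3.png

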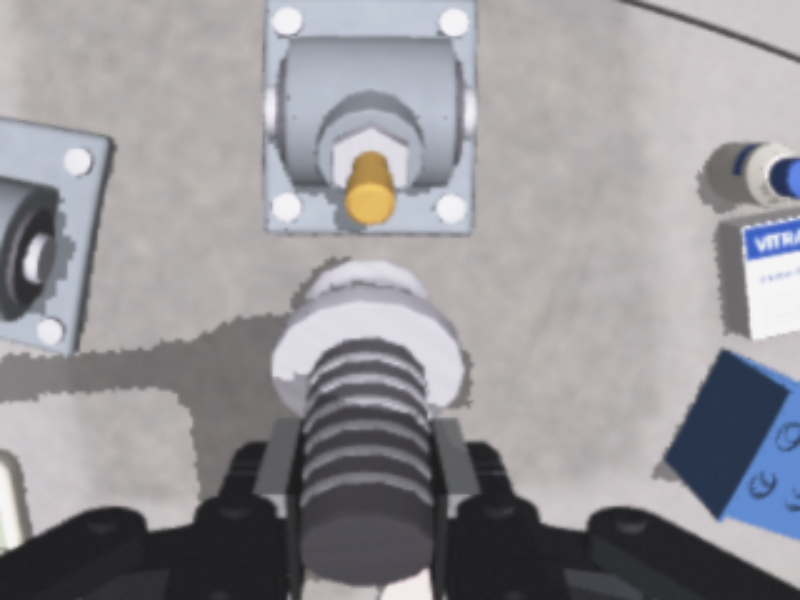

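The brass tip sits straight ahead of the socket (crop tip (370,195), flange (367,330)). In tool axes it lies 1.2 mm off the coupler's axis line, with the mouth 44 mm away. I'll approach 36 mm along the axis with that correction.

Request:
jog_arm:
  series:
    - {"dx":0.004,"dy":0.0005,"dz":0.008,"roll":0}
    - {"dx":0.004,"dy":0,"dz":0.008,"roll":0}
    - {"dx":0.004,"dy":0,"dz":0.008,"roll":0}
    - {"dx":0.0042,"dy":0,"dz":0.0082,"roll":0}
    - {"dx":0,"dy":0,"dz":0,"roll":0}
    - {"dx":0,"dy":0,"dz":0,"roll":0}
    - {"dx":0,"dy":0,"dz":0,"roll":0}

```text
t: 12.4
tcp_pos: [0.565, 0.1712, 0.1533]
ee_rot: [0.0, 0.63, 0.777, 0.0]
contact_force: [0.7, -0.6, -0.9]
opening: 0.0218
grip_force: 98.0
```

Run:
```python
from nip import *
report(); s=arm.observe(); w=cam('wrist'); m,P=nip(w); p=P[m]; p=p[p[:,2]<.115]; print(len(p))
if len(p)>20:
    n,c,q,_=ransac(p,th=.0008); t=tool(c,s); print('plane',n,c,len(q),'tool',t,n@rot(s['ee_rot']))
    u=np.array([.4195,0,.9078]); d=t-[-.0001,-.0002,-.0226]; print('along',d@u-.068,'lat',d@[.9078,0,-.4195],d[1])
z=np.zeros((600,800,3),'u1'); z[:300,:400]=cv2.resize(w['img'][100:250,220:420],(400,300),interpolation=2)
for i,(n,b) in enumerate((('side',(130,230,230,340)),('scene',(180,280,215,325)))):
    k=cam(n); a=k['img'][b[0]:b[1],b[2]:b[3]]; z[300:,400*i:400*i+400]=cv2.resize(a,(400,300),interpolation=2)
cv2.imwrite('pics/w4.png',z)
```

```text
12.4 [0.565  0.1712 0.1533] [ 0.66 -0.61 -0.91] 98.02634954452515
flange [0.43  0.    0.903] [ 0.0242 -0.0003  0.0154] 1741 tilt 25.463744586368207 [ 0.0054 -0.0197  0.0096] [0.0354 0.0193 0.0248]
top [0.399 0.004 0.917] [-0.0002 -0.0002 -0.0226] 1481 tilt 23.527288281754494 [-0.0127 -0.0115 -0.0273] [ 0.012   0.0115 -0.0163]
263
plane [-0.27302757  0.90331895  0.33086374] [0.55624951 0.21089834 0.09699691] 177 tool [ 0.04073756 -0.00053693  0.0565521 ] [ 0.94022269 -0.08022153 -0.33097703]
along 0.020985632499134182 lat 0.0038680341248048277 -0.0003369320344389999
```

View pics/w4.png

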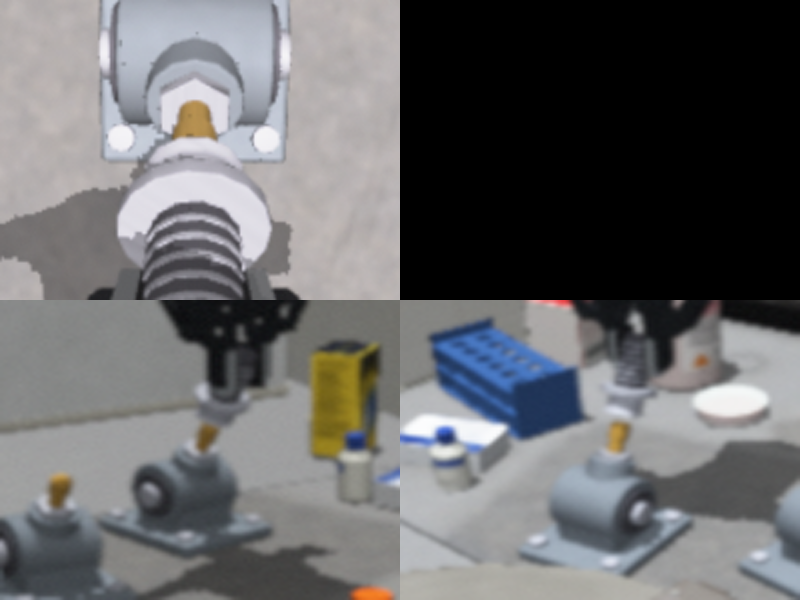

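The nose is in line with the nipple in all three views (wrist crop nipple (193,120) below nose (194,150)), with its mouth about 8 mm off the tip. Slide on slowly.

Request:
jog_arm:
  series:
    - {"dx":0.0012,"dy":0,"dz":0.0036,"roll":0}
    - {"dx":0.0017,"dy":0,"dz":0.0036,"roll":0}
    - {"dx":0.0017,"dy":0,"dz":0.0036,"roll":0}
    - {"dx":0.0017,"dy":0,"dz":0.0036,"roll":0}
    - {"dx":0.0017,"dy":0,"dz":0.0036,"roll":0}
    - {"dx":0,"dy":0,"dz":0,"roll":0}
    - {"dx":0,"dy":0,"dz":0,"roll":0}

```text
t: 13.3
tcp_pos: [0.5629, 0.1789, 0.1349]
ee_rot: [-0.0, 0.63, 0.777, -0.0]
contact_force: [0.2, -0.0, -0.6]
opening: 0.0214
grip_force: 98.0
```

Request:
jog_arm:
  series:
    - {"dx":0.0008,"dy":0,"dz":0.0018,"roll":0}
    - {"dx":0.0008,"dy":0,"dz":0.0018,"roll":0}
    - {"dx":0.0008,"dy":0,"dz":0.0018,"roll":0}
    - {"dx":0,"dy":0,"dz":0,"roll":0}
    - {"dx":0,"dy":0,"dz":0,"roll":0}
  force: 120

```text
t: 13.8
tcp_pos: [0.5629, 0.181, 0.1303]
ee_rot: [0.0, 0.63, 0.777, 0.0]
contact_force: [-0.5, -2.1, 4.1]
opening: 0.0217
grip_force: 117.7
```

```bash
python3 -c "
from tilt import *
report()"
```

```text
13.8 [0.5629 0.181  0.1303] [-0.53 -2.1   4.08] 117.74919748306274
flange [0.434 0.003 0.901] [ 0.0241 -0.0003  0.0154] 1718 tilt 25.711443930405867 [ 0.0054 -0.0199  0.0096] [0.0355 0.0193 0.0253]
top [ 0.402 -0.001  0.916] [-0.     -0.0001 -0.0227] 1475 tilt 23.68111225605585 [-0.0126 -0.0115 -0.0274] [ 0.0119  0.0115 -0.0157]
```

Seated: the 4.6 N reaction lies along the nipple axis. Now press through the snap.

Request:
jog_arm:
  series:
    - {"dx":0.0008,"dy":0,"dz":0.0018,"roll":0}
    - {"dx":0.0008,"dy":0,"dz":0.0018,"roll":0}
    - {"dx":0.0008,"dy":0,"dz":0.0018,"roll":0}
    - {"dx":0.0008,"dy":0,"dz":0.0018,"roll":0}
    - {"dx":0,"dy":0,"dz":0,"roll":0}
    - {"dx":0,"dy":0,"dz":0,"roll":0}

```text
t: 14.45
tcp_pos: [0.5623, 0.1843, 0.1231]
ee_rot: [0.0, 0.63, 0.777, 0.0]
contact_force: [-1.2, -2.2, 5.0]
opening: 0.0212
grip_force: 117.9
```

Request:
jog_arm:
  series:
    - {"dx":0.0004,"dy":0,"dz":0.0009,"roll":0}
    - {"dx":0.0004,"dy":0,"dz":0.0009,"roll":0}
    - {"dx":0,"dy":0,"dz":0,"roll":0}
    - {"dx":0,"dy":0,"dz":0,"roll":0}

```text
t: 14.85
tcp_pos: [0.5623, 0.1844, 0.1229]
ee_rot: [0.001, 0.63, 0.777, -0.0]
contact_force: [-4.4, -5.4, 13.6]
opening: 0.0215
grip_force: 118.9
```

```bash
python3 -c "
from tilt import *
report()
w=cam('side'); k=cam('wrist')
import cv2
z=np.hstack([cv2.resize(w['img'][130:230,230:340],(400,364),interpolation=2),cv2.resize(k['img'][100:282,220:420],(400,364),interpolation=2)])
cv2.imwrite('pics/f.png',z)"
```

```text
14.85 [0.5623 0.1844 0.1229] [-4.39 -5.43 13.59] 118.86139154434204
flange [0.431 0.005 0.902] [ 0.0242 -0.0003  0.0153] 1716 tilt 25.51921473457885 [ 0.0055 -0.0198  0.0094] [0.0355 0.0193 0.0246]
top [ 0.398 -0.002  0.918] [ 0.     -0.0001 -0.0227] 1475 tilt 23.431406460254806 [-0.0126 -0.0115 -0.0272] [ 0.0121  0.0115 -0.0163]
```

View pics/f.png

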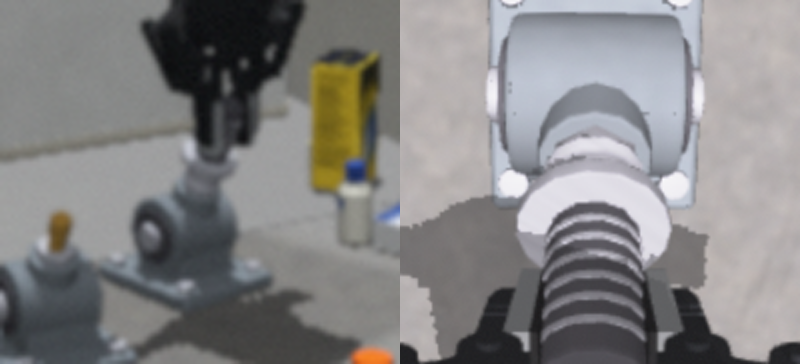

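The socket covers the nipple down to the hexagon (right crop (595,150)), and the tilt and grip are unchanged. Handing in.

```bash
python3 -c "
from workcell import arm
print(arm.sign_off())"
```

```text
the job is handed in; nothing more can be done
None
```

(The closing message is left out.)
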